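# Hold the check thermometer in a block heater through its guide and cover port

## Task

The block heater for sample vials is due for a temperature check. Slide its steel cover fully shut over the wells, then take the stem thermometer from the blue rack, thread its stem without forcing it down through the brass guide on the support rod and on through the white port in the cover, and lower it until the red immersion mark on the stem is level with the mouth of the guide. Finish while still holding it there, upright, still and not leaning on guide or port, so that a colleague can tighten the guide's thumbscrew; leave the vials, bottle and jar where they are.

Things in the scene. Friction and masses are not known exactly. Their poses are not given: they have to be found in the camera images.
- heater: Block heater, fixed; grey housing 210 (its x) x 320 (its y) x 80 mm high, blue front towards its -x. Origin: centre of its underside; z up; yaw varies. Open wells under the +y half of its top; the one with a red ring is the thermometer bore, at x +42, y +115 mm: 18 wide, 60 deep. Cover rails along y at x -80 and +80, tops 93 mm up. 12 mm support rod at x +93, y +115, top 148 mm up.
- cover (a joint): Flat steel cover, 150 (x) x 160 (y) x 3 mm, upper face 87 mm above the table, sliding on rails along the heater's y. In m: 0 = fully shut over the wells, against its stop at the heater's +y end; grows as it opens towards the heater's -y, to 0.12. Starts 0.07 to 0.12 open. About 2 N of friction; stays where it is left.
- cover_grip (a point): Centre of the black bar handle on the cover: bar 60 mm long (heater's x), 12 thick (heater's y), 14 high, top 117 mm and this point 110 mm above the table, on two short feet. Moves with the cover: at x 0, y +10 mm minus the joint value in the heater's frame. Axes as the heater's.
- port_mouth (a point): Centre of the upper rim of the white port bushing in the cover, 96.5 mm above the table: a vertical sleeve 14.5 mm long, 12 mm bore, flared at the top. Moves with the cover; it lies right under the guide, in line with guide and thermometer bore, only when the cover is fully shut. Axes as the heater's.
- guide_mouth (a point): Centre of the upper rim of the brass guide sleeve, 146 mm above the table, fixed at x +42, y +115 mm in the heater's frame: vertical, 24 mm long, 12 mm bore, upper 8 mm flared to about 20 mm. Its thumbscrew reaches 30 mm to the heater's +y, its arm to the support rod goes to +x; only the rod's top is higher, by 2 mm. Axes as the heater's.
- rack: Blue vial rack, fixed, 60 (its x) x 180 mm (its y), top face 136 mm above the table, three 18 mm holes in a row at y -55, 0 and +55 mm. The thermometer and the two vials stand in them in any order. Origin: centre of its underside; z up; yaw varies.
- probe: Stem thermometer, upright, about 0.09 kg: steel stem 8 mm thick, 125 long, chamfered tip, below a round grey handle 24 mm thick, 65 long, yellow top end. Origin: the tip; z along the stem towards the handle, which reaches from 125 to 190 mm. It hangs in a rack hole, the handle's lower face on the rack's top, and lifts straight out.
- probe_mark (a point): Red immersion mark, a ring round the thermometer's stem 106 mm above its tip (19 mm below the handle), on the stem's axis. Level with the guide's mouth it puts the tip 40 mm above the table, 20 mm clear of the bore's floor. Axes as the thermometer's.
- vial_a: Clear vial, 16 mm thick and 105 mm high with an orange cap 19 mm wide, standing in a rack hole, its cap's top 27 mm above the rack's top face. Origin: centre of its underside. To be left alone.
- vial_b: The same with amber glass. To be left alone.
- bottle: Brown reagent bottle with a blue cap, 72 mm wide and 160 mm high, loose on the table. Origin: centre of its underside. To be left alone.
- jar: White jar with a white lid, 64 mm wide and 75 mm high, loose on the table. Origin: centre of its underside. To be left alone.
Things that resemble listed ones, but are neither listed nor needed, are in the scene too. What is shaped like the probe but orange is not meant.

How it is judged (in metres and radians):
On the way, in this order (a step that is already met when the one before it is completed fails the run):
1. the cover is fully shut (within 4 mm) (value of joint cover below 0.004 m), for 0.2 s.
2. the stem has come down through the guide: its tip is below the guide's lower end and on its axis (z of probe in the frame of guide_mouth below -0.025 m and horizontal distance between probe and guide_mouth below 0.008 m and value of joint cover below 0.004 m), for 0.05 s.
3. the stem spans guide and port, the tip below the port (z of probe in the frame of port_mouth below -0.017 m and horizontal distance between probe and port_mouth below 0.007 m and value of joint cover below 0.004 m), for 0.1 s.
At the end, for the whole second after the job is handed in: Cover shut within 4 mm; stem spans guide and port, within 6 mm of both axes, tilted under 4 degrees, its mark within 7 mm of the guide's mouth in height; gripped by the fingers (over 2 N), still, pressing on the heater's parts with under 5 N (value of joint cover below 0.004 m and z of probe_mark in the frame of guide_mouth between -0.007 and 0.007 m and horizontal distance between probe_mark and guide_mouth below 0.006 m and horizontal distance between probe and port_mouth below 0.006 m and angle between probe's own z axis and vertical below 0.07 rad and contact force between the fingers and probe above 2 N and contact force between probe and heater below 5 N and linear speed of probe below 0.02 m/s); the arm keeps its last pose, push and grip.
It fails at once if the thermometer is forced against the heater, its guide or cover (over 30 N) (contact force between probe and heater above 30 N).
It fails at once if a vial is pulled up or knocked (moved over 20 mm) (distance of any of vial_a, vial_b from where it was at the start of the episode above 0.02 m).
It fails at once if the bottle or the jar is pushed away (over 30 mm) or tipped (distance of any of bottle, jar from where it was at the start of the episode above 0.03 m or angle between any of bottle, jar's own z axis and vertical above 0.5 rad).
It also fails if it takes over 61 s, if anything falls off the work surface, if the arm or the gripper's body presses on something with over 40 N, if the wrist force passes 120 N, or if a joint passes its speed limit or range.

## Robot

A 7-joint arm with a two-finger parallel gripper is mounted at the origin on the work surface. World frame = base frame: x ahead of the robot, y to its left, z up, the work surface at z = 0. Lengths are in m, angles in degrees, forces in N, time in s.
With the tool pointing down it reaches from about 0.4 to 0.875 m from the base axis. Payload 6.5 kg.
Tool frame: the origin (TCP) lies at the very end of the fingers, on their centre line; the grasp point (between the pads) lies 19 mm behind it; z points along the fingers, y is the line along which they close (so a half turn about z gives the same grasp; the last joint's range is limited). The gripper opens to 85 mm and grips with 20 to 120 N. Pads are 22 mm wide; open, the fingers measure 114 mm over their backs; the gripper's body (76 mm by 85 mm) begins 54 mm behind the grasp point. The pads swing forward as they close: fully open they stand 13 mm farther back than shut.
Start: joints at [-3.793, 30.733, -0.252, 88.115, 0.149, 61.152, -4.079], TCP at [0.65, 0, 0.231] pointing down, gripper open.
Joint ranges: [-154.64, 154.64], [-21.42, 123.67], [-72.66, 72.17], [13.99, 137.28], [-74.86, 254.86], [10.95, 109.41], [-158.01, 158.01]. Speed limits (degrees/s): [136.94, 136.94, 180, 180, 180, 180, 180].

## Interface

Orientations are given as a 3x3 rotation matrix whose columns are the frame's x, y, z axes.
In Python, from rig import arm gives the robot as it stands.
- The arm moves only by the tool play_rows, never from a script. Its argument "commands" is a list of rows, each a list of 7 numbers: the opening, from 0 (shut) to 1 (fully open), then the shift along the world's x, y, z in m, then the turn, a rotation vector about the world's x, y, z in degrees. In form: [[claw, x, y, z, wx, wy, wz], ...]. A call has 1 to 5 rows; each row is the pose to reach, as a shift and turn from the pose commanded when the call began; what a row does not reach only later rows make up. A row lasts 1/10 s, in which the tool goes at most 50 mm and 8.59 degrees, less where a joint would pass 70% of its speed; a pose out of reach is approached as far as the arm can. A call with a gripper value outside its range is refused whole. The fingers move at their own pace and stop on an object; the grip force is fixed at half the most. Time passes only in rows, so rows that repeat a pose let the fingers close. It gives the time, the measured TCP pose, the force, the opening and the grip force at its end, in the units of the state.
- arm.get_state(): the state, without advancing time (a new reading comes with each control period).
- arm.grab_frame(name): name is "scene" or "side" or "wrist"; returns a dict with "img" (384x512x3 uint8, blue, green, red), "depth" (384x512 float32, m along the optical axis (not along the pixel's ray), 0 where there is no reading), "intrinsics" (3x3 intrinsics, pixels), "world_to_cam" (4x4, takes a point from world to camera coordinates); the wrist camera has in their place "hand_eye" (4x4, takes a point from camera to tool coordinates, whose origin is the TCP and whose axes are the flange's). Camera axes: x right, y up, looking along -z (the intrinsics and any distortion apply to the point x, -y, -z); pixel columns grow to the right and rows downward; lengths in m; the calibration is good to about 2 mm. The wrist camera is an equidistant fisheye: a pixel r from the principal point sees the ray r / f radians off the axis. A picture is of the moment at which its call begins: read the wrist's pose just before it.
- arm.sign_off(): hands the job in; it is judged then, once.
The state is a dict: "time_s": time; "qpos": joint angles; "dq": joint speeds; "effort": joint torques, N m; "tcp_pos": TCP position; "tcp_rot": TCP orientation; "force": force on the tool from outside, world axes, zero at the start; "wrist_torque": the same for the moment, N m; "opening": finger opening in m; "grasp_force": force on a finger pad.
Only numpy, scipy, OpenCV 4.12 (cv2) and the standard library are available. Lean on these libraries where they do the work, as an engineer would, in place of code of your own. Each camera call takes 0.05 s, during which the arm holds its last target. There are 200 camera calls.

## Working session

There is one attempt and no reset: what is moved stays moved. The work goes in short steps, Python scripts to look and compute and a tool call to move; the robot and the scene stay as the last step left them, time stands still between calls to the robot, and variables do not carry over. Pictures are saved under pics/ and viewed, at most 10 in all, crops included, and the job is handed in when it is done.

Besides the shell and the picture viewer there is one more tool, called after "Emit:" as a command line: name --pt "numbers of a row" for each row, then --argument value for the rest. play_rows: Moves the arm, as the interface text tells. Its arguments: {"type":"object","properties":{"commands":{"type":"array"}},"required":["commands"]}

```bash
ls; mkdir -p pics; cat > h.py <<'E'
import numpy as np, cv2
from rig import arm
def world_from(f,u,v,d=None):
    K=f["intrinsics"]; d=f["depth"][int(v),int(u)] if d is None else d
    p=np.array([(u-K[0,2])/K[0,0]*d,-(v-K[1,2])/K[1,1]*d,-d,1])
    return (np.linalg.inv(f["world_to_cam"])@p)[:3]
def cloud(f):
    K=f["intrinsics"]; d=f["depth"]; v,u=np.mgrid[:d.shape[0],:d.shape[1]]
    P=np.stack([(u-K[0,2])/K[0,0]*d,-(v-K[1,2])/K[1,1]*d,-d,np.ones_like(d)],-1)
    return (P@np.linalg.inv(f["world_to_cam"]).T)[...,:3]
E
python3 - <<'E'
from h import *
import pickle
F={n:arm.grab_frame(n) for n in("scene","side")}
pickle.dump(F,open("F.pkl","wb"))
cv2.imwrite("pics/a.png",cv2.resize(np.vstack([F["scene"]["img"],F["side"]["img"]]),None,fx=.78,fy=.78))
cv2.imwrite("pics/s1.png",cv2.resize(F["scene"]["img"],(800,600)))
cv2.imwrite("pics/s2.png",cv2.resize(F["side"]["img"],(800,600)))
for n in F: print(n,F[n]["intrinsics"],np.linalg.inv(F[n]["world_to_cam"]).round(3), F[n].keys())
print(arm.get_state())
E
```

```text
pics
scene [[379.53758211   0.         253.63323014]
 [  0.         379.53758211 190.01179735]
 [  0.           0.           1.        ]] [[-0.891 -0.259  0.374  0.906]
 [ 0.454 -0.51   0.731  0.768]
 [ 0.001  0.821  0.571  0.743]
 [ 0.     0.     0.     1.   ]] dict_keys(['img', 'depth', 'intrinsics', 'world_to_cam'])
side [[381.88961457   0.         253.59750794]
 [  0.         381.88961457 183.33800452]
 [  0.           0.           1.        ]] [[-0.987  0.085 -0.137  0.355]
 [-0.161 -0.567  0.808  0.877]
 [-0.009  0.82   0.573  0.737]
 [ 0.     0.     0.     1.   ]] dict_keys(['img', 'depth', 'intrinsics', 'world_to_cam'])
{'time_s': 0.1, 'qpos': array([-3.79437016, 30.77261102, -0.25471295, 88.1657488 ,  0.14913592,
       61.15310204, -4.07767043]), 'dq': array([ 0.11536112, -0.12490978,  0.09249658, -0.09772921,  0.01249816,
       -0.06146722,  0.02118494]), 'effort': array([ 3.24486806e-03, -5.84563243e+01,  1.05254464e+00, -2.59778756e+01,
        1.26798821e-02,  4.59515359e-03, -1.40434165e-05]), 'tcp_pos': array([6.49418266e-01, 4.14541402e-06, 2.30501968e-01]), 'tcp_rot': array([[-1.34692339e-04,  9.99998733e-01, -1.58625017e-03],
       [ 9.99999984e-01,  1.34507342e-04, -1.16731473e-04],
       [-1.16517963e-04, -1.58626587e-03, -9.99998735e-01]]), 'force': array([ 0.84563617, -0.20084334,  0.62444995]), 'wrist_torque': array([-0.00402706, -0.00372582, -0.01683095]), 'grasp_force': 0.0, 'opening': 0.08538056521280489}
```

View pics/s1.png

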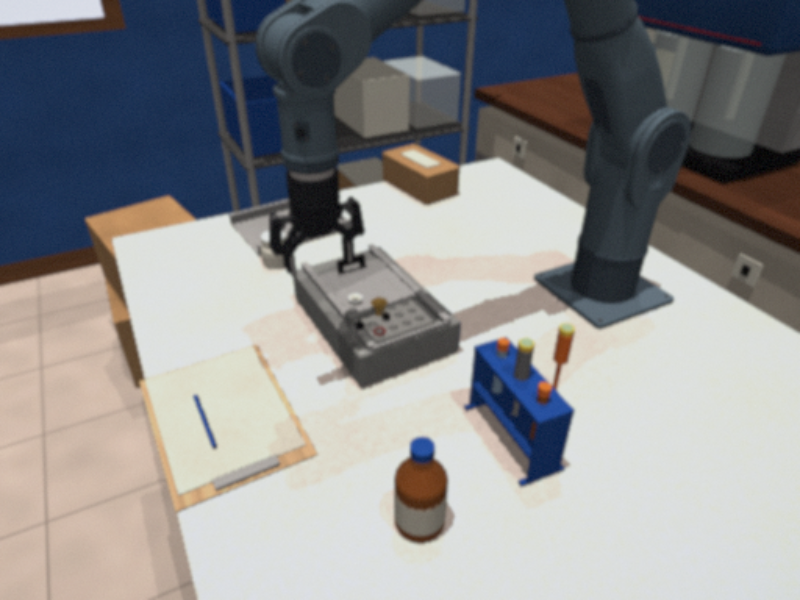

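View pics/s2.png

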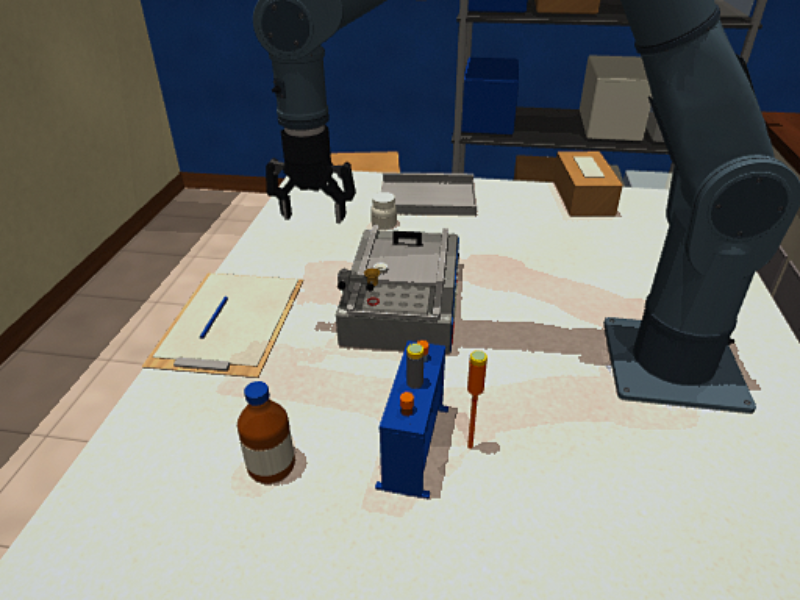

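The scene picture shows the heater at (380,310), the brass guide at (378,305) and the rack at (520,400). The side picture shows the grey handle with a yellow top in the rack's middle hole at (415,365) and the vial caps at (422,348) and (407,400).

What could be taken for the probe: the grey-handled piece at (415,365) side, the orange look-alike at (478,372), and the two orange vial caps. I choose the grey one.

```bash
python3 - <<'E'
from h import *
import pickle
F=pickle.load(open("F.pkl","rb"))
for n in F:
    f=F[n];C=cloud(f);im=f["img"].astype(int);b,g,r=im[...,0],im[...,1],im[...,2];ok=f["depth"]>0
    inb=ok&(C[...,0]>.3)&(C[...,0]<.95)&(abs(C[...,1])<.5)
    # rack top
    m=inb&(b>1.8*r)&(b>60)&(abs(C[...,2]-.136)<.008)
    k,l,st,cc=cv2.connectedComponentsWithStats(m.astype(np.uint8)); i=1+np.argmax(st[1:,4]) if k>1 else 0
    P=C[m&(l==i)]; print(n,"rack",len(P),np.median(P[:,2]),cv2.minAreaRect((P[:,:2]*1000).astype(np.float32)))
    # grey things 0.05..0.1 -> heater
    grey=(im.max(-1)-im.min(-1)<30)
    m=inb&(C[...,2]>.06)&(C[...,2]<.1)&(abs(C[...,1])<.3)&grey
    m=cv2.morphologyEx(m.astype(np.uint8),cv2.MORPH_OPEN,np.ones((3,3)))
    k,l,st,cc=cv2.connectedComponentsWithStats(m)
    for i in range(1,k):
        if st[i,4]>150:
            P=C[l==i];print("grey",st[i],P.mean(0).round(3),cv2.minAreaRect((P[:,:2]*1000).astype(np.float32)))
    # points above .13 outside robot: yellow
    ye=inb&(r>120)&(g>110)&(b<.75*g)&(C[...,2]>.12)&(C[...,2]<.26)
    k,l,st,cc=cv2.connectedComponentsWithStats(ye.astype(np.uint8))
    for i in range(1,k):
        if st[i,4]>5: print("yellow",cc[i].round(1),st[i,4],np.median(C[l==i],0).round(4))
    orr=inb&(r>130)&(g<.6*r)&(b<.4*r)&(C[...,2]>.1)
    k,l,st,cc=cv2.connectedComponentsWithStats(orr.astype(np.uint8))
    for i in range(1,k):
        if st[i,4]>8: print("orange",cc[i].round(1),st[i,4],np.median(C[l==i],0).round(4))
    wh=inb&grey&(im.min(-1)>150)&(C[...,2]>.075)&(C[...,2]<.11)
    k,l,st,cc=cv2.connectedComponentsWithStats(wh.astype(np.uint8))
    for i in range(1,k):
        if st[i,4]>8: print("white",cc[i].round(1),st[i,4],np.median(C[l==i],0).round(4))
f=F["side"]["img"]
cv2.imwrite("pics/c1.png",np.hstack([cv2.resize(f[140:230,205:305],(500,450),interpolation=2),cv2.resize(f[210:310,235:315],(300,450))]))
E
```

```text
scene rack 1092 0.13507219228762185 ((438.588623046875, 262.2860107421875), (181.15785217285156, 61.180152893066406), 86.86598205566406)
grey [ 190  157  105   77 4088] [ 0.522 -0.077  0.082] ((514.1047973632812, -109.88417053222656), (212.53782653808594, 322.40472412109375), 2.4902000427246094)
yellow [362.6 211.2] 37 [0.3548 0.2553 0.1888]
yellow [321.8 217.9] 12 [0.4328 0.2061 0.1621]
yellow [336.4 221. ] 40 [0.4425 0.2676 0.2001]
yellow [348.7 246.7] 21 [0.4392 0.3158 0.1621]
orange [321.6 219.4] 25 [0.437  0.2103 0.1617]
orange [348.1 248.3] 39 [0.4435 0.319  0.1621]
white [169.3 150.6] 15 [ 0.6285 -0.4458  0.0762]
white [196.7 170.1] 22 [ 0.595  -0.2544  0.0926]
white [258.5 176.8] 55 [ 0.4342 -0.1238  0.0918]
white [237.4 185.2] 678 [ 0.5036 -0.1165  0.0865]
white [284.5 202. ] 10 [0.4298 0.0303 0.0929]
side rack 1133 0.13505381020114504 ((435.6221618652344, 261.1509704589844), (184.2494354248047, 60.27619934082031), 86.28703308105469)
grey [ 215  144   78   67 3799] [ 0.503 -0.074  0.081] ((511.3086242675781, -109.5245361328125), (210.14041137695312, 322.8830261230469), 2.1375718116760254)
yellow [265.4 222.8] 45 [0.4359 0.2626 0.2001]
yellow [305.8 227.6] 46 [0.3493 0.2508 0.1889]
orange [270.7 219.7] 23 [0.4297 0.2047 0.1623]
orange [259.9 253.9] 46 [0.439  0.3175 0.1623]
white [243.6 169.3] 25 [ 0.552  -0.1024  0.0925]
white [244.  176.3] 9 [ 0.5465 -0.0735  0.0859]
white [223.7 196.1] 9 [0.5841 0.0404 0.0911]
white [278.6 198.4] 13 [0.4289 0.0287 0.0915]
white [218.8 198.9] 10 [0.5988 0.0394 0.0784]
```

View pics/c1.png

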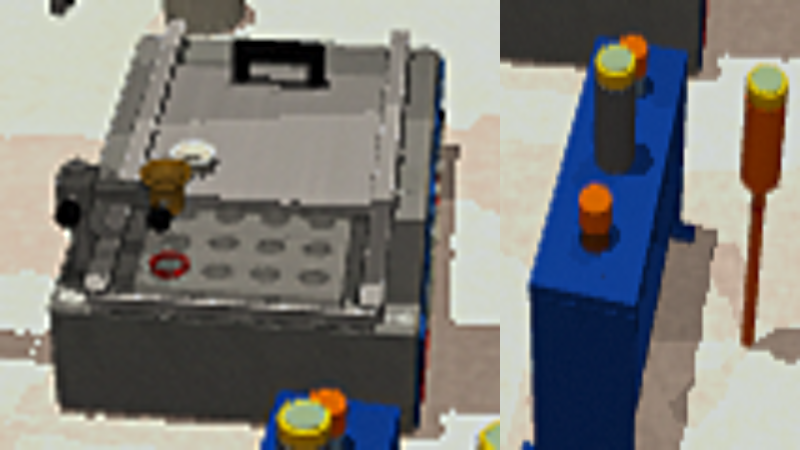

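The crop confirms it: the grey handle with the yellow top stands in the rack's middle hole, and the orange one beside the rack is the decoy. The cover's bar is at about heater y −99 mm, so the cover is about 0.11 open. Next I move behind the bar with the fingers closing.

Emit:
play_rows --pt "0 -0.025 -0.048 0 0 0 0.5" --pt "0 -0.05 -0.096 0 0 0 1" --pt "0 -0.075 -0.144 0 0 0 1.5" --pt "0 -0.1 -0.19 0 0 0 2" --pt "0 -0.125 -0.235 0 0 0 2.3"

```text
time_s: 0.6
tcp_pos: [0.5314, -0.2224, 0.231]
tcp_rot: [[-0.041, 0.999, -0.0], [0.999, 0.041, 0.0], [0.0, -0.0, -1.0]]
force: [0.5, -0.8, 0.6]
opening: 0.0121
grasp_force: 0.0
```

```bash
cat >> h.py <<'E'
def wray(f,u,v,st):
    """fisheye pixel -> world origin, unit ray"""
    K=f["intrinsics"]; x=(u-K[0,2])/K[0,0]; y=(v-K[1,2])/K[1,1]; t=np.hypot(x,y); s=np.sin(t)/max(t,1e-9)
    d=np.array([x*s,-y*s,-np.cos(t)]); T=np.eye(4);T[:3,:3]=st["tcp_rot"];T[:3,3]=st["tcp_pos"];T=T@f["hand_eye"]
    return T[:3,3],T[:3,:3]@d
def wproj(f,p,st):
    T=np.eye(4);T[:3,:3]=st["tcp_rot"];T[:3,3]=st["tcp_pos"];T=np.linalg.inv(T@f["hand_eye"])
    q=(T@np.r_[p,1])[:3];q=np.array([q[0],-q[1],-q[2]]);t=np.arctan2(np.hypot(q[0],q[1]),q[2]);a=np.arctan2(q[1],q[0]);K=f["intrinsics"]
    return K[0,2]+K[0,0]*t*np.cos(a),K[1,2]+K[1,1]*t*np.sin(a)
def wcloud(f,st):
    K=f["intrinsics"];d=f["depth"];v,u=np.mgrid[:d.shape[0],:d.shape[1]]
    x=(u-K[0,2])/K[0,0];y=(v-K[1,2])/K[1,1];t=np.hypot(x,y)+1e-9
    P=np.stack([np.tan(t)*x/t*d,-np.tan(t)*y/t*d,-d,np.ones_like(d)],-1)
    T=np.eye(4);T[:3,:3]=st["tcp_rot"];T[:3,3]=st["tcp_pos"]
    return (P@(T@f["hand_eye"]).T)[...,:3]
E
python3 - <<'E'
from h import *
import pickle
F=pickle.load(open("F.pkl","rb"))
for n in F:
    f=F[n];C=cloud(f);im=f["img"].astype(int);b,g,r=im[...,0],im[...,1],im[...,2];ok=f["depth"]>0
    def box(x0,x1,y0,y1,z0,z1):return ok&(C[...,0]>x0)&(C[...,0]<x1)&(C[...,1]>y0)&(C[...,1]<y1)&(C[...,2]>z0)&(C[...,2]<z1)
    P=C[box(.45,.58,-.26,-.15,.109,.125)];print(n,"bar",len(P),P.min(0).round(4),P.max(0).round(4),cv2.minAreaRect((P[:,:2]*1000).astype(np.float32)) if len(P)>3 else 0)
    P=C[box(.5,.6,-.05,.06,.136,.15)&(r>1.6*b)];print("brass",len(P),P.min(0).round(4),P.max(0).round(4),np.median(P,0))
st=arm.get_state();f=arm.grab_frame("wrist");pickle.dump((f,st),open("w1.pkl","wb"))
print(st["time_s"],st["tcp_pos"],st["opening"],f["intrinsics"],f["hand_eye"].round(3))
cv2.imwrite("pics/w1.png",f["img"]);C=wcloud(f,st)
m=(f["depth"]>0)&(C[...,0]>.45)&(C[...,0]<.58)&(C[...,1]>-.26)&(C[...,1]<-.16)&(C[...,2]>.112)&(C[...,2]<.125)
P=C[m];print("bar",len(P),P.min(0),P.max(0),np.median(P,0),cv2.minAreaRect((P[:,:2]*1000).astype(np.float32)))
E
```

```text
scene bar 52 [ 0.4884 -0.2039  0.1092] [ 0.5482 -0.1894  0.1203] ((518.339111328125, -197.03663635253906), (59.75948715209961, 14.38940143585205), 0.8949574828147888)
brass 50 [ 0.5385 -0.0088  0.1361] [0.5628 0.0195 0.1469] [0.54932021 0.00080743 0.14247107]
side bar 59 [ 0.4858 -0.206   0.109 ] [ 0.5447 -0.1904  0.1174] ((515.5159301757812, -196.91696166992188), (58.87179946899414, 13.973702430725098), 7.5387797355651855)
brass 55 [ 0.5356 -0.0101  0.1362] [0.5634 0.0266 0.1463] [ 0.5495654  -0.00055909  0.14214408]
0.6 [ 0.53137719 -0.22236562  0.23102273] 0.012060246772604383 [[297.31863964   0.         256.96020494]
 [  0.         297.31863964 191.04602094]
 [  0.           0.           1.        ]] [[ 0.001  0.964  0.266  0.068]
 [ 1.    -0.001 -0.    -0.001]
 [ 0.     0.266 -0.964 -0.143]
 [ 0.     0.     0.     1.   ]]
bar 896 [ 0.48493595 -0.20646112  0.11200163] [ 0.54389699 -0.19334158  0.11920401] [ 0.51476054 -0.19963465  0.1170945 ] ((514.3123779296875, -200.05113220214844), (58.936580657958984, 11.470389366149902), 2.17885684967041)
```

View pics/w1.png

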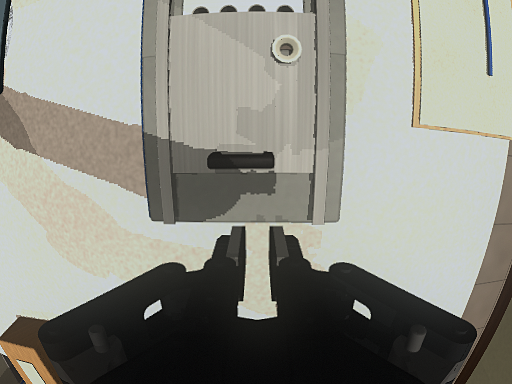

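The wrist view shows the bar at (240,160) and the port at (287,48). The bar measures (0.514, −0.200, top 0.117), yaw 2.2°. I descend behind it.

Emit:
play_rows --pt "0 -0.005 -0.002 0 0 0 0" --pt "0 -0.01 -0.002 -0.035 0 0 0" --pt "0 -0.01 -0.002 -0.075 0 0 0" --pt "0 -0.01 -0.002 -0.115 0 0 0" --pt "0 -0.01 -0.002 -0.133 0 0 0"

```text
time_s: 1.15
tcp_pos: [0.5211, -0.2201, 0.0946]
tcp_rot: [[-0.042, 0.999, -0.005], [0.999, 0.042, 0.003], [0.003, -0.005, -1.0]]
force: [-0.7, 0.2, -0.5]
opening: -0.0002
grasp_force: 0.0
```

Emit:
play_rows --pt "0 0 0.0 0 0 0 0" --pt "0 0 0.012 0 0 0 0" --pt "0 0 0.024 0 0 0 0" --pt "0 -0.001 0.036 0 0 0 0" --pt "0 -0.002 0.048 0 0 0 0"

```text
time_s: 1.65
tcp_pos: [0.5224, -0.1736, 0.0996]
tcp_rot: [[-0.041, 0.999, 0.004], [0.999, 0.041, -0.001], [-0.001, 0.004, -1.0]]
force: [2.6, -1.8, 0.0]
opening: -0.0003
grasp_force: 1.3
```

Emit:
play_rows --pt "0 -0.001 0.012 0 0 0 0" --pt "0 -0.002 0.024 0 0 0 0" --pt "0 -0.002 0.034 0 0 0 0" --pt "0 -0.002 0.042 0 0 0 0" --pt "0 -0.002 0.046 0 0 0 0"

```text
time_s: 2.15
tcp_pos: [0.5184, -0.1277, 0.0982]
tcp_rot: [[-0.041, 0.999, -0.001], [0.999, 0.041, 0.0], [0.0, -0.001, -1.0]]
force: [0.1, -2.0, 1.0]
opening: 0.0001
grasp_force: 1.1
```

Emit:
play_rows --pt "0 0 0.003 0 0 0 0" --pt "0 0 0.005 0 0 0 0" --pt "0 0 0.006 0 0 0 0"

```text
time_s: 2.45
tcp_pos: [0.5183, -0.123, 0.0981]
tcp_rot: [[-0.04, 0.999, -0.001], [0.999, 0.04, -0.0], [-0.0, -0.001, -1.0]]
force: [-0.7, -1.7, 1.3]
opening: -0.0
grasp_force: 1.0
```

Emit:
play_rows --pt "0 0 0.002 0 0 0 0" --pt "0 0 0.004 0 0 0 0" --pt "0 0 0.005 0 0 0 0" --pt "0 0 0.006 0 0 0 0" --pt "0 0 0.006 0 0 0 0"

```text
time_s: 2.95
tcp_pos: [0.5182, -0.1198, 0.0981]
tcp_rot: [[-0.038, 0.999, -0.001], [0.999, 0.038, -0.003], [-0.003, -0.001, -1.0]]
force: [-0.2, -9.1, -0.8]
opening: 0.0003
grasp_force: 4.5
```

Emit:
play_rows --pt "0 0 0.001 0 0 0 0" --pt "0 0 0.002 0 0 0 0" --pt "0 0 0.003 0 0 0 0"

```text
time_s: 3.25
tcp_pos: [0.5182, -0.1198, 0.0981]
tcp_rot: [[-0.036, 0.999, 0.0], [0.999, 0.036, -0.006], [-0.006, -0.0, -1.0]]
force: [-0.9, -18.4, -2.9]
opening: -0.0002
grasp_force: 9.0
```

The cover is against its stop: the bar stopped moving and the force rose to 18 N. I back off, rise and look at guide and port from above.

Emit:
play_rows --pt "0 0 -0.02 0 0 0 0" --pt "0 0 -0.035 0.0 0 0 0" --pt "0 0.0 -0.035 0.045 0 0 0" --pt "0 0.015 -0.015 0.09 0 0 0" --pt "0 0.03 0.02 0.125 0 0 0"

```text
time_s: 3.75
tcp_pos: [0.5486, -0.098, 0.2237]
tcp_rot: [[-0.035, 0.999, 0.002], [0.999, 0.035, -0.001], [-0.001, 0.002, -1.0]]
force: [1.9, -0.2, 0.0]
opening: -0.0003
grasp_force: 0.0
```

Emit:
play_rows --pt "0.6 0 0.02 0.02 0 0 0" --pt "0.6 0.0 0.04 0.02 0 0 0" --pt "0.6 0.0 0.04 0.02 0 0 0"

```text
time_s: 4.05
tcp_pos: [0.5485, -0.0519, 0.2419]
tcp_rot: [[-0.045, 0.999, 0.001], [0.999, 0.045, 0.002], [0.002, 0.002, -1.0]]
force: [-0.1, 0.0, -1.1]
opening: 0.0434
grasp_force: 0.0
```

```bash
python3 - <<'E'
from h import *
import pickle
st=arm.get_state();f=arm.grab_frame("wrist");pickle.dump((f,st),open("w2.pkl","wb"))
print(st["time_s"],st["tcp_pos"],st["opening"])
im=f["img"];C=wcloud(f,st);i=im.astype(int);b,g,r=i[...,0],i[...,1],i[...,2];ok=f["depth"]>0
m=ok&(C[...,2]>.139)&(C[...,2]<.15)&(C[...,0]>.5)&(C[...,0]<.6)&(C[...,1]>-.05)&(C[...,1]<.06)&(r>1.4*b)
P=C[m];print("brass",len(P),P.min(0),P.max(0),P.mean(0));c,R=cv2.minEnclosingCircle((P[:,:2]*1000).astype(np.float32));print(c,R)
v,u=np.where(m);print("px",u.mean(),v.mean(),u.min(),u.max(),v.min(),v.max())
w=ok&(C[...,2]>.091)&(C[...,2]<.1)&(i.min(-1)>170)&(C[...,0]>.5)&(C[...,0]<.59)&(C[...,1]>-.05)&(C[...,1]<.06)
P=C[w];print("port",len(P));
if len(P)>3: print(P.min(0),P.max(0),cv2.minEnclosingCircle((P[:,:2]*1000).astype(np.float32)))
bar=ok&(C[...,2]>.112)&(C[...,2]<.12)&(C[...,0]>.45)&(C[...,0]<.56)&(C[...,1]>-.14)&(C[...,1]<-.06)
P=C[bar];print("bar",len(P),cv2.minAreaRect((P[:,:2]*1000).astype(np.float32)) if len(P)>3 else 0)
u0,v0=int(u.mean()),int(v.mean());y,x=max(0,v0-70),max(0,u0-90)
cv2.imwrite("pics/w2.png",cv2.resize(im[y:y+140,x:x+180],(720,560),interpolation=2));print(x,y)
E
```

```text
4.05 [ 0.5485123  -0.05192016  0.24185189] 0.043378705892293645
brass 849 [ 0.5346988  -0.01081575  0.13906023] [0.56296574 0.01833982 0.14814326] [0.54881692 0.00352656 0.14455177]
(548.5328979492188, 3.7098000049591064) 14.652569770812988
px 261.40164899882217 126.28386336866902 244 279 108 144
port 634
[ 0.50052558 -0.0497055   0.09107111] [0.58999778 0.04771003 0.09557175] ((544.8681030273438, -2.7251968383789062), 64.6020278930664)
bar 522 ((511.1593322753906, -101.70890808105469), (60.31647872924805, 12.242752075195312), 0.9444578289985657)
171 56
```

View pics/w2.png

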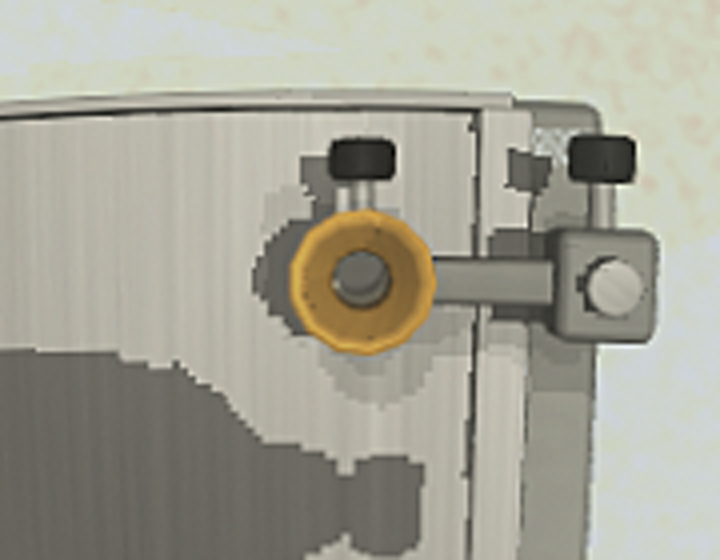

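The brass guide's mouth is centred in the crop at (362,280) and clear. It measures (0.5485, 0.004), 37 mm and 105 mm from the bar as a shut cover should give. Now to the probe, with a look on the way.

Emit:
play_rows --pt "0.65 -0.02 0.045 0.01 0 0 0" --pt "0.65 -0.04 0.09 0.01 0 0 0" --pt "0.65 -0.06 0.135 0.01 0 0 0" --pt "0.65 -0.085 0.18 0.01 0 0 0" --pt "0.65 -0.105 0.225 0.01 0 0 0"

```text
time_s: 4.6
tcp_pos: [0.4421, 0.1682, 0.2507]
tcp_rot: [[-0.038, 0.999, -0.001], [0.999, 0.038, -0.001], [-0.001, -0.001, -1.0]]
force: [0.8, 0.5, 0.3]
opening: 0.0558
grasp_force: 0.0
```

Emit:
play_rows --pt "0.65 -0.006 0.02 0 0 0 0" --pt "0.65 -0.006 0.02 0 0 0 0"

```text
time_s: 4.8
tcp_pos: [0.436, 0.1907, 0.2507]
tcp_rot: [[-0.045, 0.999, -0.001], [0.999, 0.045, 0.001], [0.001, -0.001, -1.0]]
force: [-0.5, -1.1, 0.6]
opening: 0.0552
grasp_force: 0.0
```

```bash
python3 - <<'E'
from h import *
import pickle
st=arm.get_state();f=arm.grab_frame("wrist");pickle.dump((f,st),open("w3.pkl","wb"))
print(st["time_s"],st["tcp_pos"],st["opening"])
im=f["img"];C=wcloud(f,st);ok=f["depth"]>0
for z0,z1,nm in((.194,.206,"probe top"),(.157,.168,"caps"),(.184,.193,"decoy")):
    m=(ok&(C[...,2]>z0)&(C[...,2]<z1)&(C[...,0]>.3)&(C[...,0]<.52)&(C[...,1]>.15)&(C[...,1]<.36)).astype(np.uint8)
    k,l,s,cc=cv2.connectedComponentsWithStats(m)
    for j in range(1,k):
        if s[j,4]>30: P=C[l==j];print(nm,cc[j].round(),s[j,4],P[:,2].mean().round(4),cv2.minEnclosingCircle((P[:,:2]*1000).astype(np.float32)))
cv2.imwrite("pics/w3.png",im)
E
```

```text
4.8 [0.43600059 0.19074991 0.25074403] 0.055176684211398846
probe top [262. 106.] 1017 0.2016 ((435.0627746582031, 261.45379638671875), 11.827667236328125)
caps [269.  39.] 452 0.1632 ((438.52374267578125, 315.9358825683594), 9.566433906555176)
caps [253. 176.] 439 0.1632 ((431.2323913574219, 206.1772918701172), 9.43871021270752)
```

View pics/w3.png

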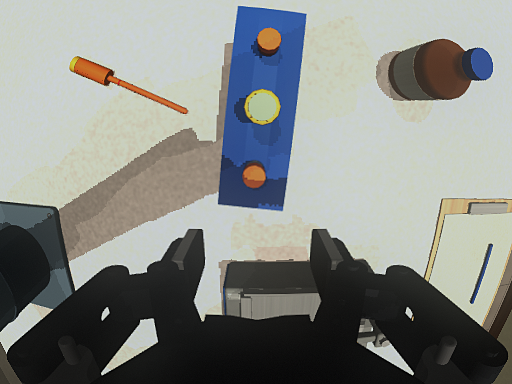

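The view shows the yellow top at (262,106) between the caps at (269,39) and (253,176). It measures (0.435, 0.2615), top 0.2016, as expected. I move over it and descend.

Emit:
play_rows --pt "0.65 -0.0005 0.04 0 0 0 0" --pt "0.65 -0.001 0.071 0 0 0 0" --pt "0.65 -0.001 0.071 -0.0 0 0 0" --pt "0.65 -0.001 0.071 -0.025 0 0 0" --pt "0.65 -0.001 0.071 -0.05 0 0 0"

```text
time_s: 5.35
tcp_pos: [0.438, 0.2569, 0.2006]
tcp_rot: [[-0.037, 0.999, 0.001], [0.999, 0.037, -0.001], [-0.001, 0.001, -1.0]]
force: [-0.3, -0.9, -0.7]
opening: 0.0555
grasp_force: 0.0
```

Emit:
play_rows --pt "0.65 0 0 -0.025 0 0 0" --pt "0.65 0 0 -0.049 0 0 0" --pt "0.65 0 0 -0.049 0 0 0"

```text
time_s: 5.65
tcp_pos: [0.4353, 0.2552, 0.1492]
tcp_rot: [[-0.037, 0.999, -0.005], [0.999, 0.037, -0.005], [-0.005, -0.005, -1.0]]
force: [-0.7, -0.1, 0.7]
opening: 0.0556
grasp_force: 0.0
```

Emit:
play_rows --pt "0.65 0 0.005 0.002 0 0 0" --pt "0.65 0 0.005 0.002 0 0 0" --pt "0.65 0 0.005 0.002 0 0 0"

```text
time_s: 5.95
tcp_pos: [0.4372, 0.2649, 0.1555]
tcp_rot: [[-0.04, 0.999, 0.002], [0.999, 0.04, 0.001], [0.001, 0.002, -1.0]]
force: [0.3, 0.0, -0.1]
opening: 0.0554
grasp_force: 0.0
```

Emit:
play_rows --pt "0 0 0 0 0 0 0" --pt "0 0 0 0 0 0 0" --pt "0 0 0 0 0 0 0" --pt "0 0 0 0 0 0 0" --pt "0 0 0 0 0 0 0"

```text
time_s: 6.45
tcp_pos: [0.4364, 0.2645, 0.1547]
tcp_rot: [[-0.04, 0.999, 0.0], [0.999, 0.04, 0.0], [0.0, 0.0, -1.0]]
force: [-1.0, -1.1, 5.1]
opening: 0.0231
grasp_force: 58.5
```

Gripped at 58 N with a 23 mm opening. I lift straight out.

Emit:
play_rows --pt "0 0 0 0.02 0 0 0" --pt "0 0 0 0.045 0 0 0" --pt "0 0 0 0.075 0 0 0" --pt "0 0 0 0.105 0 0 0" --pt "0 0 0 0.135 0 0 0"

```text
time_s: 6.95
tcp_pos: [0.4358, 0.2642, 0.2901]
tcp_rot: [[-0.04, 0.999, -0.0], [0.999, 0.04, -0.0], [-0.0, -0.001, -1.0]]
force: [0.1, 0.4, -1.8]
opening: 0.0223
grasp_force: 58.9
```

Emit:
play_rows --pt "0 0 0 0.02 0 0 0" --pt "0 0 0 0.035 0 0 0" --pt "0 0.015 -0.02 0.035 0 0 0" --pt "0 0.035 -0.06 0.035 0 0 0" --pt "0 0.055 -0.1 0.035 0 0 0"

```text
time_s: 7.45
tcp_pos: [0.4914, 0.1637, 0.3241]
tcp_rot: [[-0.042, 0.999, 0.0], [0.999, 0.042, 0.0], [0.0, 0.0, -1.0]]
force: [0.6, -0.3, -0.6]
opening: 0.0231
grasp_force: 59.0
```

Emit:
play_rows --pt "0 0.015 -0.035 0 0 0 0" --pt "0 0.03 -0.07 0 0 0 0" --pt "0 0.045 -0.1 0 0 0 0" --pt "0 0.054 -0.125 0 0 0 0" --pt "0 0.058 -0.14 0 0 0 0"

```text
time_s: 7.95
tcp_pos: [0.5496, 0.0215, 0.3237]
tcp_rot: [[-0.037, 0.999, -0.0], [0.999, 0.037, -0.001], [-0.001, -0.001, -1.0]]
force: [0.0, 0.7, -0.7]
opening: 0.0227
grasp_force: 59.0
```

Emit:
play_rows --pt "0 0 0 0 0 0 0" --pt "0 0 0 0 0 0 0" --pt "0 0 0 0 0 0 0" --pt "0 0 0 0 0 0 0"

```text
time_s: 8.35
tcp_pos: [0.5489, 0.0259, 0.3241]
tcp_rot: [[-0.042, 0.999, -0.0], [0.999, 0.042, 0.0], [0.0, -0.0, -1.0]]
force: [0.8, -0.1, -0.9]
opening: 0.0231
grasp_force: 59.0
```

```bash
cat > tip.py <<'E'
from h import *
import pickle,sys
tag=sys.argv[1]
for n in("scene","side","wrist"):
    st=arm.get_state();f=arm.grab_frame(n);pickle.dump((f,st),open(f"{tag}_{n}.pkl","wb"))
    print(n,st["tcp_pos"].round(4),st["force"].round(1),st["time_s"])
    if n!="wrist":
        C=cloud(f);t=st["tcp_pos"];ok=f["depth"]>0
        for z0 in np.arange(-.14,.0,.02):
            z=t[2]+z0
            m=ok&(abs(C[...,0]-t[0])<.03)&(abs(C[...,1]-t[1])<.03)&(C[...,2]>z)&(C[...,2]<z+.02)&(C[...,2]>.15)
            if m.sum()>3:
                v,u=np.where(m);print("  z%.3f"%z,m.sum(),np.median(C[m],0).round(4),"px",u.mean().round(1),v.mean().round(1))
        if n=="side":
            K=f["intrinsics"];q=f["world_to_cam"]@np.r_[t[:2],.15,1];u=K[0,2]-K[0,0]*q[0]/q[2];v=K[1,2]+K[1,1]*q[1]/q[2];x,y=int(u)-50,int(v)-60
            cv2.imwrite(f"pics/{tag}.png",np.hstack([cv2.resize(f["img"][y:y+110,x:x+100],(400,440),interpolation=2),cv2.resize(pickle.load(open(f"{tag}_scene.pkl","rb"))[0]["img"][100:240,190:320],(400,440),interpolation=2)]));print(x,y)
E
python3 tip.py t1
```

```text
scene [0.5489 0.0259 0.3241] [ 0.8 -0.1 -0.9] 8.35
  z0.184 19 [0.5517 0.0249 0.1926] px 245.1 182.7
  z0.204 21 [0.5527 0.0264 0.2142] px 245.0 176.0
  z0.224 19 [0.5516 0.0257 0.2348] px 244.9 169.1
  z0.244 19 [0.5524 0.0258 0.2549] px 245.0 162.7
  z0.264 22 [0.5512 0.0262 0.2733] px 245.0 155.8
  z0.284 19 [0.5516 0.0264 0.2923] px 244.8 149.3
  z0.304 64 [0.5545 0.0324 0.3136] px 244.8 142.4
  z0.324 138 [0.5539 0.0341 0.3357] px 245.4 134.9
side [0.549  0.0256 0.3242] [ 0.1  0.3 -0.5] 8.4
  z0.184 19 [0.5474 0.0258 0.1951] px 235.9 163.0
  z0.204 19 [0.5466 0.0251 0.2141] px 235.8 156.7
  z0.224 20 [0.5485 0.026  0.2339] px 235.0 150.2
  z0.244 19 [0.5476 0.0248 0.2545] px 235.1 143.4
  z0.264 22 [0.5472 0.0249 0.2753] px 234.9 136.5
  z0.284 19 [0.5487 0.0255 0.292 ] px 234.3 130.5
  z0.304 67 [0.5464 0.0322 0.3136] px 233.8 123.4
  z0.324 142 [0.5487 0.0336 0.3357] px 232.9 116.0
186 116
wrist [0.549  0.0254 0.3242] [ 1.2 -0.3 -0.5] 8.45
```

View pics/t1.png

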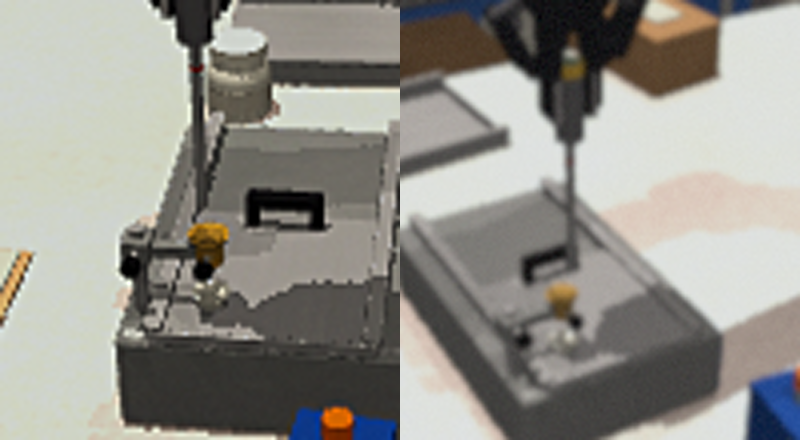

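The stem hangs upright and the red mark shows at (195,69) in the left crop. The guide is at (208,240) left and (562,298) right. By my estimate the stem axis is 18 mm off in +y and about right in x. I go to just above the guide and measure finely there.

Emit:
play_rows --pt "0 0 -0.009 0 0 0 0" --pt "0 0 -0.018 -0.01 0 0 0" --pt "0 0 -0.018 -0.02 0 0 0" --pt "0 0 -0.018 -0.02 0 0 0" --pt "0 0 -0.018 -0.02 0 0 0"

```text
time_s: 9.0
tcp_pos: [0.5489, 0.0066, 0.3036]
tcp_rot: [[-0.04, 0.999, -0.001], [0.999, 0.04, 0.0], [0.0, -0.001, -1.0]]
force: [0.2, 0.0, -1.0]
opening: 0.0228
grasp_force: 59.0
```

```bash
cat > rel.py <<'E'
from h import *
import sys,pickle
tag=sys.argv[1]; F=[]
for n in("scene","side"):
    f=arm.grab_frame(n);F.append(f["img"]);st=arm.get_state();C=cloud(f);ok=f["depth"]>0;i=f["img"].astype(int);t=st["tcp_pos"]
    cam=np.linalg.inv(f["world_to_cam"])[:2,3]
    near=ok&(abs(C[...,0]-.55)<.04)&(abs(C[...,1]-.005)<.05)
    s=near&(C[...,2]>.17)&(C[...,2]<t[2]-.022)
    P=C[s];P=P[np.linalg.norm(P[:,:2]-np.median(P[:,:2],0),axis=1)<.008];e=cam-P[:,:2].mean(0);e/=np.linalg.norm(e);ax=P[:,:2].mean(0)-e*.0033
    # slope of stem with height
    A=np.polyfit(P[:,2],P[:,:2],1)[0]
    b=near&(C[...,2]>.12)&(C[...,2]<.15)&(i[...,2]>1.5*i[...,0])&(i[...,2]>70)
    B=C[b];rim=B[B[:,2]>.143];sl=B[(B[:,2]>.124)&(B[:,2]<.135)]
    (c,r)=cv2.minEnclosingCircle((rim[:,:2]*1000).astype(np.float32))
    print(n,"tcp",t.round(4),"stem",ax.round(4),"slope",A.round(3),"rim",len(rim),np.round(c,1),round(r,1),rim.min(0).round(4),rim.max(0).round(4),"sleeve",np.median(sl,0).round(4),"e",e.round(2))
    v,u=np.where(s);v2,u2=np.where(b);print("  px stem u",u.mean().round(2),"fit at rim row",np.polyval(np.polyfit(v,u,1),v2.mean()).round(2),"brass u",u2.mean().round(2),u2.min(),u2.max(),"v",v2.min(),v2.max())
pickle.dump(F,open(tag+".pkl","wb"))
E
python3 rel.py r1
```

```text
scene tcp [0.5492 0.0067 0.304 ] stem [0.5498 0.0032] slope [-0.001  0.002] rim 22 [552.5   3.6] 14.7 [ 0.5379 -0.009   0.1431] [0.5635 0.0175 0.1463] sleeve [0.5557 0.0117 0.1335] e [0.42 0.91]
  px stem u 241.85 fit at rim row 242.33 brass u 242.08 238 246 v 191 200
side tcp [0.5493 0.0068 0.3043] stem [0.549  0.0034] slope [0.001 0.   ] rim 24 [549.    5.6] 15.6 [ 0.5362 -0.0092  0.143 ] [0.5632 0.0211 0.1473] sleeve [0.5468 0.0114 0.1339] e [-0.22  0.98]
  px stem u 236.68 fit at rim row 237.76 brass u 237.69 233 242 v 172 182
```

In both views the stem's line meets the brass centre within 0.3 px (about 0.6 mm). I lower it in steps, watching the force.

Emit:
play_rows --pt "0 0 0 -0.006 0 0 0" --pt "0 0 0 -0.012 0 0 0" --pt "0 0 0 -0.017 0 0 0" --pt "0 0 0 -0.022 0 0 0" --pt "0 0 0 -0.022 0 0 0"

```text
time_s: 9.6
tcp_pos: [0.5487, 0.0064, 0.2812]
tcp_rot: [[-0.04, 0.999, -0.002], [0.999, 0.04, -0.0], [-0.0, -0.002, -1.0]]
force: [0.1, 0.5, -1.2]
opening: 0.0233
grasp_force: 59.0
```

Emit:
play_rows --pt "0 0 0 -0.003 0 0 0" --pt "0 0 0 -0.006 0 0 0" --pt "0 0 0 -0.009 0 0 0" --pt "0 0 0 -0.009 0 0 0"

```text
time_s: 10.0
tcp_pos: [0.5489, 0.0064, 0.2727]
tcp_rot: [[-0.04, 0.999, -0.001], [0.999, 0.04, -0.0], [-0.0, -0.001, -1.0]]
force: [0.7, -1.0, -1.3]
opening: 0.0225
grasp_force: 59.0
```

Emit:
play_rows --pt "0 0 0 -0.005 0 0 0" --pt "0 0 0 -0.01 0 0 0" --pt "0 0 0 -0.015 0 0 0" --pt "0 0 0 -0.02 0 0 0" --pt "0 0 0 -0.02 0 0 0"

```text
time_s: 10.5
tcp_pos: [0.5487, 0.0064, 0.2522]
tcp_rot: [[-0.04, 0.999, -0.002], [0.999, 0.04, -0.0], [-0.0, -0.002, -1.0]]
force: [-0.2, -0.5, -0.4]
opening: 0.0227
grasp_force: 59.0
```

Emit:
play_rows --pt "0 0 0 -0.003 0 0 0" --pt "0 0 0 -0.006 0 0 0" --pt "0 0 0 -0.009 0 0 0" --pt "0 0 0 -0.012 0 0 0" --pt "0 0 0 -0.012 0 0 0"

```text
time_s: 11.0
tcp_pos: [0.5489, 0.0064, 0.2407]
tcp_rot: [[-0.04, 0.999, -0.001], [0.999, 0.04, -0.0], [-0.0, -0.001, -1.0]]
force: [0.2, 0.7, -0.6]
opening: 0.0226
grasp_force: 59.0
```

```bash
python3 rel.py r2; python3 -c "
import pickle,cv2,numpy as np
a,b=pickle.load(open('r2.pkl','rb'));cv2.imwrite('pics/r2.png',np.hstack([cv2.resize(x,(400,500),interpolation=2) for x in(a[150:225,212:272],b[135:210,207:267])]))"
```

```text
scene tcp [0.5491 0.0064 0.2409] stem [0.55   0.0033] slope [-0.011  0.009] rim 17 [553.1   5.3] 13.9 [ 0.5392 -0.0079  0.1431] [0.5634 0.0192 0.1467] sleeve [0.556  0.0114 0.1301] e [0.42 0.91]
  px stem u 242.0 fit at rim row 242.0 brass u 241.96 238 246 v 192 201
side tcp [0.5492 0.0064 0.2411] stem [0.549  0.0038] slope [-0.026  0.011] rim 19 [549.7   4.9] 14.6 [ 0.5362 -0.0074  0.143 ] [0.5632 0.0176 0.1459] sleeve [0.5467 0.0119 0.132 ] e [-0.22  0.98]
  px stem u 237.05 fit at rim row 237.33 brass u 237.68 233 242 v 172 182
```

View pics/r2.png

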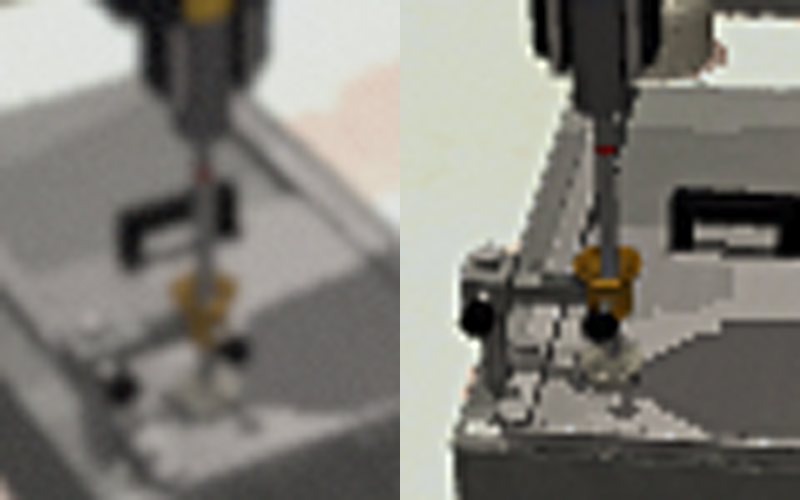

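The stem is in the guide's middle (left crop (203,290), right crop (608,255)) and enters over the port at (208,385). No contact force shows. I go on down.

Emit:
play_rows --pt "0 0 0 -0.004 0 0 0" --pt "0 0 0 -0.008 0 0 0" --pt "0 0 0 -0.012 0 0 0" --pt "0 0 0 -0.016 0 0 0" --pt "0 0 0 -0.016 0 0 0"

```text
time_s: 11.6
tcp_pos: [0.5487, 0.0064, 0.2244]
tcp_rot: [[-0.04, 0.999, -0.001], [0.999, 0.04, -0.0], [-0.0, -0.001, -1.0]]
force: [-0.0, -0.6, -1.4]
opening: 0.0227
grasp_force: 59.0
```

Emit:
play_rows --pt "0 0 0 -0.005 0 0 0" --pt "0 0 0 -0.01 0 0 0" --pt "0 0 0 -0.015 0 0 0" --pt "0 0 0 -0.02 0 0 0" --pt "0 0 0 -0.02 0 0 0"

```text
time_s: 12.1
tcp_pos: [0.5486, 0.0064, 0.2043]
tcp_rot: [[-0.04, 0.999, -0.002], [0.999, 0.04, -0.0], [-0.0, -0.002, -1.0]]
force: [-0.3, -0.1, -0.7]
opening: 0.0229
grasp_force: 59.0
```

Emit:
play_rows --pt "0 0 0 -0.005 0 0 0" --pt "0 0 0 -0.01 0 0 0" --pt "0 0 0 -0.014 0 0 0" --pt "0 0 0 -0.014 0 0 0" --pt "0 0 0 -0.014 0 0 0"

```text
time_s: 12.6
tcp_pos: [0.5492, 0.0064, 0.1911]
tcp_rot: [[-0.04, 0.999, -0.0], [0.999, 0.04, -0.0], [-0.0, -0.0, -1.0]]
force: [-0.4, -0.2, -0.7]
opening: 0.0227
grasp_force: 59.0
```

```bash
python3 - <<'E'
from h import *
import pickle
st=arm.get_state();print(st["tcp_pos"],st["force"],st["wrist_torque"])
o=[]
for n in("scene","side"):
    f=arm.grab_frame(n);C=cloud(f);i=f["img"].astype(int);near=(f["depth"]>0)&(abs(C[...,0]-.55)<.03)&(abs(C[...,1]-.005)<.03)
    m=near&(C[...,2]>.13)&(C[...,2]<.18)&(i[...,2]>1.7*i[...,1])&(i[...,2]>1.7*i[...,0]);print(n,"red",m.sum(),C[m].mean(0) if m.any() else "")
    for z in np.arange(.146,.2,.004):
        s=near&(C[...,2]>z)&(C[...,2]<z+.004);v,u=np.where(s)
        if s.any(): print("  %.3f"%z,s.sum(),"width px",u.max()-u.min()+1,np.median(C[s],0).round(4))
    o.append(f["img"])
a,b=o;cv2.imwrite('pics/r3.png',np.hstack([cv2.resize(x,(400,500),interpolation=2) for x in(a[155:215,218:266],b[140:200,213:261])]))
E
```

```text
[0.54918208 0.00641719 0.19108413] [-0.41634162 -0.20093124 -0.69456191] [ 0.01148917  0.00761037 -0.01645058]
scene red 0 
  0.146 8 width px 8 [0.5524 0.0065 0.1477]
  0.150 3 width px 3 [0.5531 0.0076 0.1517]
  0.154 3 width px 3 [0.5529 0.0079 0.1561]
  0.158 5 width px 3 [0.5529 0.0056 0.1594]
  0.162 4 width px 3 [0.5521 0.0061 0.1638]
  0.170 5 width px 8 [0.5575 0.012  0.1734]
  0.174 10 width px 9 [0.5535 0.0117 0.1757]
  0.178 13 width px 9 [0.5563 0.0114 0.1796]
  0.182 11 width px 8 [0.5518 0.0128 0.1842]
  0.186 6 width px 7 [0.5531 0.0129 0.1881]
  0.190 12 width px 12 [0.548  0.0141 0.1924]
  0.194 18 width px 15 [0.5535 0.0148 0.196 ]
  0.198 21 width px 19 [0.552  0.0146 0.1997]
side red 5 [0.54910218 0.00283371 0.15033435]
  0.146 3 width px 3 [0.5471 0.0073 0.1475]
  0.150 5 width px 3 [0.5474 0.0056 0.1518]
  0.154 2 width px 2 [0.5486 0.0059 0.1564]
  0.158 2 width px 2 [0.548  0.0079 0.161 ]
  0.162 2 width px 2 [0.5481 0.007  0.1638]
  0.170 6 width px 8 [0.5494 0.0117 0.1719]
  0.174 12 width px 9 [0.5464 0.0126 0.1757]
  0.178 9 width px 8 [0.5475 0.0142 0.1798]
  0.182 11 width px 9 [0.5445 0.0142 0.1834]
  0.186 10 width px 7 [0.5514 0.0138 0.1877]
  0.190 13 width px 10 [0.5418 0.0149 0.1922]
  0.194 19 width px 15 [0.5467 0.0141 0.1964]
  0.198 24 width px 18 [0.5494 0.0145 0.2004]
```

View pics/r3.png

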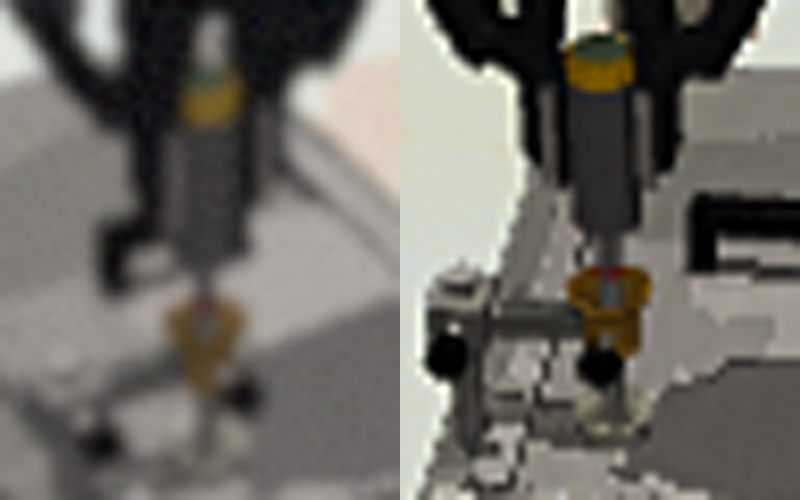

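The red mark is at (612,272) in the right crop, just above the rim, at z about 0.151–0.153 against 0.146. I lower 6 mm and settle.

Emit:
play_rows --pt "0 0 0 -0.003 0 0 0" --pt "0 0 0 -0.006 0 0 0" --pt "0 0 0 -0.006 0 0 0" --pt "0 0 0 -0.006 0 0 0" --pt "0 0 0 -0.006 0 0 0"

```text
time_s: 13.2
tcp_pos: [0.5492, 0.0064, 0.1852]
tcp_rot: [[-0.04, 0.999, 0.0], [0.999, 0.04, -0.0], [-0.0, 0.0, -1.0]]
force: [0.4, 0.3, -1.3]
opening: 0.0226
grasp_force: 59.0
```

```bash
python3 - <<'E'
from h import *
for n in("scene","side"):
    f=arm.grab_frame(n);C=cloud(f);i=f["img"].astype(int);near=(f["depth"]>0)&(abs(C[...,0]-.55)<.03)&(abs(C[...,1]-.005)<.03)
    m=near&(C[...,2]>.13)&(C[...,2]<.16)&(i[...,2]>1.7*i[...,1])&(i[...,2]>1.7*i[...,0])&(abs(C[...,0]-.549)<.006);print(n,"red",m.sum(),C[m].mean(0) if m.any() else "")
    s=near&(C[...,2]>.155)&(C[...,2]<.18);v,u=np.where(s)
    w=[(round(float(C[s][v==r][:,2].mean()),4),int((v==r).sum())) for r in np.unique(v)];print(w)
    bar=(f["depth"]>0)&(C[...,2]>.112)&(C[...,2]<.12)&(C[...,0]>.46)&(C[...,0]<.56)&(C[...,1]>-.13)&(C[...,1]<-.07);print("bar",C[bar].min(0),C[bar].max(0))
st=arm.get_state();print(st["tcp_pos"],st["force"],st["grasp_force"],st["dq"])
E
```

```text
scene red 0 
[(0.1773, 1), (0.1777, 6), (0.1753, 9), (0.1723, 9), (0.169, 8), (0.1667, 5), (0.1585, 3), (0.1557, 2)]
bar [ 0.52797324 -0.10697245  0.11275697] [ 0.54423462 -0.09591028  0.117911  ]
side red 3 [0.54721202 0.00703369 0.14722714]
[(0.1792, 1), (0.1764, 3), (0.1767, 7), (0.1744, 8), (0.1711, 8), (0.1678, 7), (0.1628, 2), (0.1577, 2)]
bar [ 0.48232854 -0.10880333  0.11210297] [ 0.53879391 -0.09305012  0.11789216]
[0.5492705  0.00642076 0.18524364] [-0.29420295 -0.42911265 -1.88386846] 58.96647188812494 [ 0.07489578 -0.02352383  0.03539711 -0.00095979 -0.01271223  0.05898332
 -0.07165219]
```

The mark is at 0.147 against the mouth at 0.146, the handle's underside is at about 0.165 as it should be, the cover is at its stop, and no lateral force shows. I hand in.

```bash
python3 -c "from rig import arm; print(arm.sign_off())"
```

```text
the job is handed in; nothing more can be done
None
```

I handed the job in (no verdict came back) with the cover against its stop and the thermometer held upright through guide and port. The red mark is about 1 mm above the guide's mouth and the wrist force is under 2 N. The vials, bottle and jar were not touched, as far as I could tell.

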